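# Lay out the parts for a two-stroke rebuild

### The job

Lay out the rebuild parts on the grey board, each centred on its printed ring: the piston standing on the middle ring with the bearing lying flat and centred on top of it, the long dark-grey bolt standing on its head on the ring between the piston and the red rail, and the orange oil bottle upright on the ring on the other side of the piston. Keep the bottle upright all the way, and do not disturb the shorter brass-coloured bolt or the grey torch.

Things in the scene. Friction and masses are not known exactly. Their poses are not given: they have to be found in the camera images.
- board: Fixed grey flat board, 140 (x) x 350 (y) mm, top 6 mm above the bench, lying turned any way round; origin: centre of its underside, z up. A red rail, 18 mm wide, 14 mm high above the bench, runs across its +y end. Three equal flat printed rings (black, 72 mm across, white inside) lie in a row at x = 0: at y = +95 mm (next to the rail), y = 0 (middle) and y = -95 mm (far).
- piston: Loose grey metal two-stroke piston standing on its skirt, 43 mm diameter, 42 mm high, flat top, dark crown; about 0.12 kg. Origin at the centre of its underside, z up. Round: grip it from above at any yaw.
- bearing: Loose steel ball bearing lying flat, 47 mm outer diameter, 14 mm high; about 0.11 kg. Origin at the centre of its underside, z up. Round: grip it across its outside at any yaw.
- long_bolt: Loose dark-grey M10 bolt standing on its hexagon head, 51 mm high: head 17 x 19 mm and 6 mm high at the bottom, above it the upright shank, 10 mm diameter; about 0.035 kg. Origin at the centre of the underside of the head, z up. Grip the shank from above.
- oil_bottle: Loose closed orange bottle, black cap, upright, 154 mm high: body 40 (x) x 66 (y) mm, up to 125 mm with its shoulder; round cap 26 mm in diameter from 136 mm to the top; about 0.22 kg. Origin at the centre of its underside, z up. Grip the body from above across its 40 mm (x) just below the shoulder, with the cap clear of the palm.
- brass_bolt: Bystander: loose shorter brass-coloured M10 bolt standing on its head, 38 mm high. Origin at the centre of its underside. Leave it where it is.
- torch: Bystander: loose grey metal torch standing on its head, 39 mm diameter, 124 mm high. Origin at the centre of its underside. Leave it where it is.
Not all that is in view belongs to the job. Of the things that look like the bearing, the smallest one is meant.

How it is judged (in metres and radians):
At the end, for the whole second after the job is handed in: Piston, long bolt and oil bottle stand upright (0.15 rad) on the board, each within 12 mm in the board's x and y of the centre of, in turn, the middle ring, the ring by the red rail, the far ring; the bearing lies flat on the piston, centred within 8 mm; all at rest (x of piston in the frame of board between -0.012 and 0.012 m and y of piston in the frame of board between -0.012 and 0.012 m and z of piston in the frame of board between 0.002 and 0.012 m and x of long_bolt in the frame of board between -0.012 and 0.012 m and y of long_bolt in the frame of board between 0.083 and 0.107 m and z of long_bolt in the frame of board between 0.002 and 0.012 m and x of oil_bottle in the frame of board between -0.012 and 0.012 m and y of oil_bottle in the frame of board between -0.107 and -0.083 m and z of oil_bottle in the frame of board between 0.002 and 0.012 m and z of bearing in the frame of piston between 0.038 and 0.048 m and horizontal distance between bearing and piston below 0.008 m and angle between each of piston, long_bolt, oil_bottle, bearing's own z axis and vertical below 0.15 rad and linear speed of each of piston, long_bolt, oil_bottle, bearing below 0.01 m/s and angular speed of each of piston, long_bolt, oil_bottle, bearing below 0.1 rad/s); the robot touches nothing.
It fails at once if the oil bottle is tipped by more than 0.5 rad (angle between oil_bottle's own z axis and vertical above 0.5 rad).
It fails at once if the brass-coloured bolt is moved by more than 20 mm (distance of brass_bolt from where it was at the start of the episode above 0.02 m).
It fails at once if the torch is moved by more than 20 mm (distance of torch from where it was at the start of the episode above 0.02 m).
It also fails if it takes over 128 s, if anything falls off the work surface, if the arm or the gripper's body presses on something with over 40 N, if the wrist force passes 120 N, or if a joint passes its speed limit or range.

### The arm

A 6-joint arm with a two-finger parallel gripper is mounted at the origin on a cart in front of the work surface, level with it; the furniture and walls round the work are solid. World frame = base frame: x ahead of the robot, y to its left, z up, the work surface at z = 0. Lengths are in mm, angles in rad, forces in N, time in s.
With the tool pointing down it reaches from about 275 to 750 mm from the base axis. Payload 10.2 kg.
Tool frame: the origin (TCP) lies between the finger pads; the fingertips stand 19 mm ahead of it and the grasp point (between the pads) is the TCP; z points along the fingers, y is the line along which they close (so a half turn about z gives the same grasp; the last joint's range is limited). The gripper opens to 85 mm and grips with 20 to 120 N. Pads are 22 mm wide; open, the fingers measure 114 mm over their backs; the gripper's body (76 mm by 85 mm) begins 54 mm behind the grasp point. The pads swing forward as they close: fully open they stand 13 mm farther back than shut.
Start: joints at [-1.463, 0.313, 1.498, -0, 1.331, -0.223], TCP at [170.507, -496.547, 250.294] pointing down, gripper open.
Joint ranges: [-2.94, 2.94], [-0.97, 2.17], [0.19, 2.56], [-1.23, 4.37], [0.02, 3.11], [-2.88, 2.88]. Speed limits (rad/s): [2.39, 2.39, 3.01, 3.14, 3.14, 3.14].

### API

Orientations are given as a unit quaternion [w, x, y, z].
In Python, from rig import sense, capture, finish_job gives the robot as it stands. The module is installed in compiled form; this text tells all that it offers.
- The arm moves only by the tool move_arm, never from a script. Its argument "moves" is a list of rows, each an object with "turn": the turn, a rotation vector about the tool's x, y, z in rad, a list of three; "translation": the shift along the tool's x, y, z in mm, a list of three; "hand": the opening, from 0 (shut) to 1 (fully open). In form: [{"turn": [wx, wy, wz], "translation": [x, y, z], "hand": hand}, ...]. A call has 1 to 10 rows; each row shifts and turns the commanded pose from where the row before left it, along the tool's axes as they then stand; what a row does not reach is not made up. A row lasts 1/12 s, in which the tool goes at most 41.7 mm and 7.16 degrees, less where a joint would pass 70% of its speed; a pose out of reach is approached as far as the arm can. A call with a gripper value outside its range is refused whole. The fingers move at their own pace and stop on an object; "grip_force" is the grip in N (left out, the last holds). Time passes only in rows, so rows that do not move let the fingers close. It gives the time, the measured TCP pose, the force, the opening and the grip force at its end, in the units of the state.
- sense(): the state, without advancing time (a new reading comes with each control period).
- capture(name): name is "scene" or "side" or "wrist"; returns a dict with "image" (420x560x3 uint8, blue, green, red), "z_map" (420x560 float32, mm along the optical axis (not along the pixel's ray), 0 where there is no reading), "vertical_fov" (degrees; the focal length in pixels is half the picture's height over the tangent of half this angle, whatever the lens; pixels are square), "cx", "cy" (the principal point, pixels), "R" (3x3) and "t" (3): a world point X has camera coordinates R X + t; the wrist camera has in their place "T_tool_cam" (4x4, takes a point from camera to tool coordinates, whose origin is the TCP and whose axes are the flange's). Camera axes: x right, y down, z forward; pixel columns grow to the right and rows downward; lengths in mm; the calibration is good to about 2 mm. A picture is of the moment at which its call begins: read the wrist's pose just before it.
- finish_job(): hands the job in; it is judged then, once.
The state is a dict: "time_s": time; "joints": joint angles; "dq": joint speeds; "tau": joint torques, N m; "eef_pos": TCP position; "ee_rot": TCP orientation; "force": force on the tool from outside, world axes, zero at the start; "wrist_torque": the same for the moment, N m; "grip_width": opening from 0.0 (shut) to 1.0 (fully open); "grip_force": force on a finger pad.
Only numpy, scipy, OpenCV 4.12 (cv2) and the standard library are available. Lean on these libraries where they do the work, as an engineer would, in place of code of your own. Each camera call takes 0.05 s, during which the arm holds its last target. There are 200 camera calls.

## Working session

There is one attempt and no reset: what is moved stays moved. The work goes in short steps, Python scripts to look and compute and a tool call to move; the robot and the scene stay as the last step left them, time stands still between calls to the robot, and variables do not carry over. Pictures are saved under pics/ and viewed, at most 16 in all, crops included, and the job is handed in when it is done.

Besides the shell and the picture viewer there is one more tool, called after "Emit:" as name(argument=value, ...) on one line, values as JSON. move_arm: Moves the arm, as the interface text tells. Its arguments: {"type":"object","properties":{"moves":{"type":"array","items":{"type":"object","properties":{"turn":{"type":"array","items":{"type":"number"}},"translation":{"type":"array","items":{"type":"number"}},"hand":{"type":"number"}}}},"grip_force":{"type":"number"}},"required":["moves"]}

```bash
mkdir -p pics; python3 - <<'E'
from rig import sense,capture
import cv2,pickle
print(sense())
d={}
for n in ("scene","side","wrist"):
    c=capture(n); d[n]=c; cv2.imwrite(f"pics/{n}0.png",c["image"])
    print(n,{k:v for k,v in c.items() if k not in("image","z_map")})
pickle.dump(d,open("d0.pkl","wb"))
E
```

```text
{'time_s': 0.0, 'joints': array([-1.46342791e+00,  3.13460399e-01,  1.49843060e+00, -9.51667093e-06,
        1.33100196e+00, -2.23400864e-01]), 'dq': array([-8.13225812e-04,  1.71630826e-03, -3.69474242e-06, -5.78698358e-04,
       -1.14481438e-03, -4.84951168e-05]), 'tau': array([ 1.08480916e-03, -4.12267721e+01, -2.59739631e+01, -1.95608436e-04,
        4.15503295e-03,  9.90211646e-06]), 'eef_pos': array([ 170.46516773, -496.31041021,  249.73218083]), 'ee_rot': array([-6.49328030e-04,  9.86354710e-01,  1.64632816e-01,  3.30846469e-05]), 'force': array([ 0.43050666,  0.4292644 , -0.55954694]), 'wrist_torque': array([-0.01500268, -0.02784851,  0.05042855]), 'grip_force': 0.0, 'grip_width': 1.003524370953913}
scene {'vertical_fov': 43.16668710912498, 'cx': 283.157538380133, 'cy': 212.77892387824423, 'R': array([[ 4.66465917e-01, -8.84539096e-01, -3.67121449e-04],
       [-3.78781695e-01, -1.99377239e-01, -9.03755024e-01],
       [ 7.99333457e-01,  4.21709975e-01, -4.28049905e-01]]), 't': array([-202.07186947,  201.19426055, 1029.66015392])}
side {'vertical_fov': 42.97876864610263, 'cx': 277.3285256553583, 'cy': 216.7803128702344, 'R': array([[-0.99178284, -0.12616174, -0.0212136 ],
       [-0.04376919,  0.4904295 , -0.87038104],
       [ 0.12021256, -0.86230048, -0.49192156]]), 't': array([ 488.75340997,   72.11972031, 1732.91065783])}
wrist {'vertical_fov': 67.55904473907114, 'cx': 284.74065285281216, 'cy': 207.22375028936145, 'T_tool_cam': array([[-9.60774784e-04, -9.63716185e-01, -2.66927315e-01,
         6.76579278e+01],
       [ 9.99999051e-01, -1.18935955e-03,  6.94687887e-04,
         2.01947639e-01],
       [-9.86954511e-04, -2.66926395e-01,  9.63716414e-01,
        -1.23504605e+02],
       [ 0.00000000e+00,  0.00000000e+00,  0.00000000e+00,
         1.00000000e+00]])}
```

View pics/scene0.png

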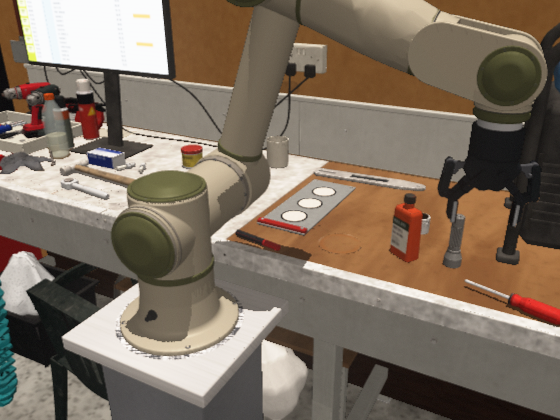

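View pics/side0.png

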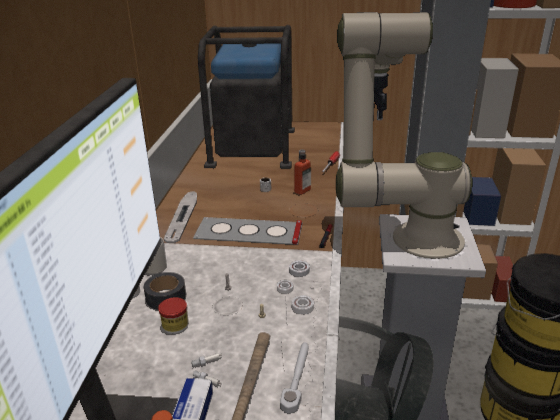

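Side view: the board is at (250,231) with its red rail at the right end (297,232). The piston is at (265,184), the bottle at (302,175), the long bolt at (228,282) and the brass bolt at (262,310). Three bearing-like things are at (299,268), (286,286) and (302,305). The middle one looks smallest, so it should be the one meant; I'll confirm this in a crop. In the scene view the torch is at (455,240).

```bash
cat > h.py <<'E'
import numpy as np,cv2
from scipy.spatial.transform import Rotation as Ro
def K(c):
    f=c["image"].shape[0]/2/np.tan(np.radians(c["vertical_fov"])/2); return f
def cam(c,s=None):
    "camera->world R,t"
    if "R" in c: R=np.array(c["R"]); return R.T,-R.T@np.array(c["t"])
    q=s["ee_rot"]; Rt=Ro.from_quat([q[1],q[2],q[3],q[0]]).as_matrix(); T=c["T_tool_cam"]
    return Rt@T[:3,:3],Rt@T[:3,3]+s["eef_pos"]
def ray(c,u,v,s=None):
    R,o=cam(c,s); d=R@np.array([(u-c["cx"])/K(c),(v-c["cy"])/K(c),1.]); return o,d
def onplane(c,u,v,z,s=None):
    o,d=ray(c,u,v,s); return o+d*(z-o[2])/d[2]
def cloud(c,s=None):
    R,o=cam(c,s); v,u=np.indices(c["z_map"].shape); z=c["z_map"]
    P=np.stack([(u-c["cx"])/K(c)*z,(v-c["cy"])/K(c)*z,z],-1)@R.T+o
    P[z<=0]=np.nan; return P
def meet(o1,d1,o2,d2):
    A=np.stack([d1,-d2],1); k=np.linalg.lstsq(A,o2-o1,rcond=None)[0]
    p,q=o1+d1*k[0],o2+d2*k[1]; return (p+q)/2,np.linalg.norm(p-q)
E
python3 - <<'E'
import pickle,cv2,numpy as np
from h import *
d=pickle.load(open("d0.pkl","rb")); c=d["side"]; P=cloud(c)
for n,u,v in [("rA",223,228),("rB",249,229),("rC",277,231),("rail",297,232),("piston",265,181),("bottle",302,175),("cap",302,156),("lb",228,282),("brass",262,310),("b1",299,268),("b2",286,286),("b3",302,305)]:
    print(n,onplane(c,u,v,0).round(),P[v,u].round())
im=c["image"][255:325,215:325]; cv2.imwrite("pics/crop.png",cv2.resize(im,None,fx=6,fy=6,interpolation=cv2.INTER_CUBIC))
s=d["scene"];P=cloud(s)
for n,u,v in [("torch",455,240),("torchbase",452,258),("bottle",405,235),("piston",424,220),("rail",283,225)]: print(n,P[v,u].round())
w=d["wrist"]["image"]
cv2.imwrite("pics/wrist0.png",w)
E
```

```text
rA [681.  -8.   0.] [677.   6.   9.]
rB [591. -10.   0.] [588.   4.   8.]
rC [495.  -5.   0.] [493.   9.   9.]
rail [427.  -5.   0.] [424.  22.  16.]
piston [ 592. -387.    0.] [ 577. -294.   45.]
bottle [ 449. -455.    0.] [ 434. -277.   83.]
cap [ 466. -652.   -0.] [ 437. -308.  146.]
lb [600. 293.   0.] [591. 330.  27.]
brass [483. 409.   0.] [478. 436.  23.]
b1 [401. 203.   0.] [399. 227.  17.]
b2 [430. 296.   0.] [430. 300.   3.]
b3 [377. 377.   0.] [375. 404.  22.]
torch [ 436. -427.   68.]
torchbase [ 431. -427.   25.]
bottle [ 411. -322.   66.]
piston [ 564. -329.   39.]
rail [421.  -6.  13.]
```

View pics/crop.png

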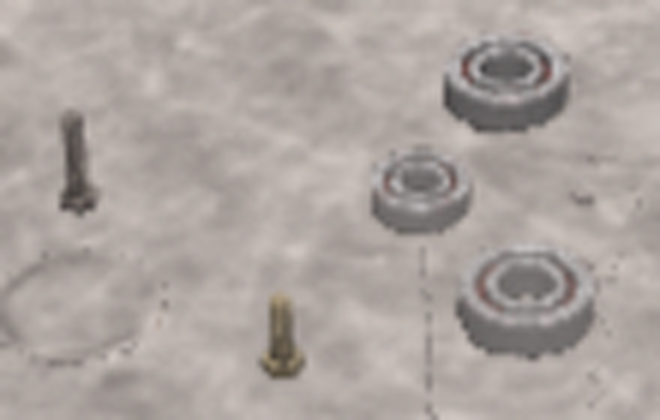

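View pics/wrist0.png

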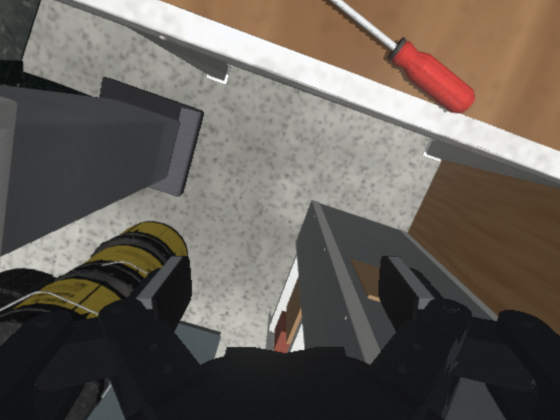

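The crop confirms it. Candidates are (299,268), (286,286) and (302,305). The one at crop (420,190), which is side (286,286), is about 16 px wide against about 21 for the others, so it is the smallest and is the bearing meant. The wrist view shows only the bench edge and a screwdriver. I'll move over the bottle and piston area.

Emit:
move_arm(moves=[{"turn":[0,0,0],"translation":[38,-10.5,-8],"hand":1},{"turn":[0,0,0],"translation":[38,-10.5,-8],"hand":1},{"turn":[0,0,0],"translation":[38,-10.5,-8],"hand":1},{"turn":[0,0,0],"translation":[38,-10.5,-8],"hand":1},{"turn":[0,0,0],"translation":[38,-10.5,-8],"hand":1},{"turn":[0,0,0],"translation":[38,-10.5,-8],"hand":1},{"turn":[0,0,0],"translation":[38,-10.5,-8],"hand":1},{"turn":[0,0,0],"translation":[0,0,0],"hand":1},{"turn":[0,0,0],"translation":[0,0,0],"hand":1}])

```text
time_s: 0.9
eef_pos: [399.4, -339.5, 306.3]
ee_rot: [0.0, 0.986, 0.166, -0.0]
force: [-0.2, -0.5, -0.2]
grip_width: 1.003
grip_force: 0.0
```

```bash
cat >> h.py <<'E'
import pickle
from rig import sense,capture
def snap(name,cams=("wrist",)):
    d={}
    for n in cams:
        s=sense(); c=capture(n); d[n]=(c,s); cv2.imwrite(f"pics/{n}_{name}.png",c["image"])
    pickle.dump(d,open(f"{name}.pkl","wb")); return d
def load(name): return pickle.load(open(f"{name}.pkl","rb"))
def yaw(s):
    q=s["ee_rot"]; M=Ro.from_quat([q[1],q[2],q[3],q[0]]).as_matrix(); return np.arctan2(M[1,0],M[0,0]),M
def delta(target,s=None,newyaw=None):
    s=s or sense(); y,M=yaw(s); y2=y if newyaw is None else newyaw
    R=np.array([[np.cos(y2),np.sin(y2),0],[np.sin(y2),-np.cos(y2),0],[0,0,-1]])
    print("at",s["eef_pos"].round(1),"yaw",round(y,3),"turn_z",round(-(y2-y),3),"then trans",(R.T@(np.array(target)-s["eef_pos"])).round(1),"t",s["time_s"],"j6",s["joints"].round(2)[[0,5]])
E
python3 -c "
from h import *
s=sense();print(s['eef_pos'],yaw(s)[0],s['time_s']);snap('A')"
```

```text
[ 399.35977418 -339.52562528  306.31266093] 0.3342913800065843 0.9
```

View pics/wrist_A.png

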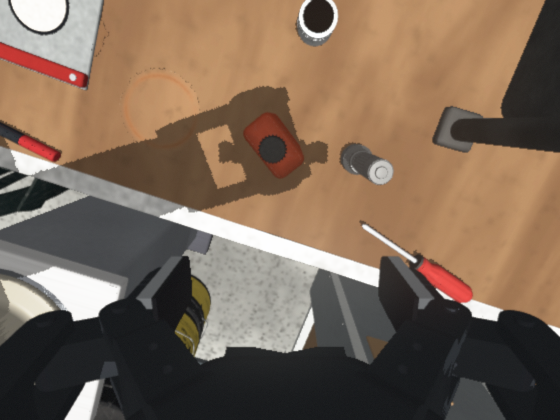

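The wrist view shows the piston at (317,15), the bottle's cap at (272,150) with its body turned about 35° in the picture, the torch at (366,165), and the rail at the upper left. Next I'll move on toward the piston for a second view of it and the bottle.

Emit:
move_arm(moves=[{"turn":[0,0,0],"translation":[30,-12,0],"hand":1},{"turn":[0,0,0],"translation":[30,-12,0],"hand":1},{"turn":[0,0,0],"translation":[30,-12,0],"hand":1},{"turn":[0,0,0],"translation":[0,0,0],"hand":1},{"turn":[0,0,0],"translation":[0,0,0],"hand":1}])

```text
time_s: 1.37
eef_pos: [471.4, -277.6, 305.7]
ee_rot: [-0.0, 0.986, 0.165, -0.001]
force: [-0.7, 0.1, -0.1]
grip_width: 1.002
grip_force: 0.0
```

```bash
python3 - <<'E'
from h import *
snap('B')
res={}
for n in "AB":
    c,s=load(n)["wrist"]; P=cloud(c,s); im=c["image"]; hsv=cv2.cvtColor(im,cv2.COLOR_BGR2HSV)
    z=P[...,2]; roi=(abs(P[...,0]-425)<70)&(abs(P[...,1]+300)<70)
    cap=(roi&(z>143)).astype(np.uint8); m=cv2.moments(cap,True); uv=(m["m10"]/m["m00"],m["m01"]/m["m00"])
    body=roi&(z>85)&(z<128)&(hsv[...,1]>120)
    b=P[body][:,:2].astype(np.float32); r=cv2.minAreaRect(b)
    print(n,"cap uv",uv,onplane(c,*uv,154,s).round(1),"z95",np.nanpercentile(z[cap>0],50),"body",r, "zmax",np.percentile(z[body],95))
    # side-rays for heights
    res[n]=ray(c,*uv,s)
    # flat body shoulder
    pr=(abs(P[...,0]-575)<60)&(abs(P[...,1]+305)<60)&(z>30)
    if pr.sum()>50:
        pm=(pr&(z>38)).astype(np.uint8); (u,v),rad=cv2.minEnclosingCircle(cv2.findNonZero(pm)); print("piston",(u,v),rad,onplane(c,u,v,42,s),np.nanmedian(z[pm>0]), np.nanmean(P[pm>0],0))
    tr=(abs(P[...,0]-433)<50)&(abs(P[...,1]+427)<50)&(z>100); print("torch",np.nanmean(P[tr],0))
print("cap meet",meet(*res["A"],*res["B"]))
E
```

```text
A cap uv (208.32401186522324, 363.6925690236544) [ 202.6 -322.6  154. ] z95 369.1606301047441 body ((436.51226806640625, -315.3297424316406), (62.31378173828125, 36.948341369628906), 56.7480583190918) zmax 125.26165059200204
piston (318.0, 17.105262756347656) 21.4847469329834 [ 578.54144621 -316.72853688   42.        ] 41.96182939129653 [ 577.84090217 -316.59584909   41.92960489]
torch [ 423.59894144 -393.2241853   339.49539611]
B cap uv (285.093730081519, 366.41306316884163) [ 297.9 -337.7  154. ] z95 368.01246884519827 body ((437.2240905761719, -313.9878845214844), (60.91535568237305, 37.06515884399414), 56.88166809082031) zmax 125.22361312766603
piston (345.3769226074219, 100.16153717041016) 19.34034538269043 [ 579.6490975  -315.70560764   42.        ] 41.912566575999676 [ 579.50176454 -315.69012835   41.84728725]
torch [ 450.63009776 -419.39172109  117.96287096]
cap meet (array([ 365.60333369, -313.19821353,  280.55448437]), np.float64(64.42117302644354))
```

View pics/wrist_B.png

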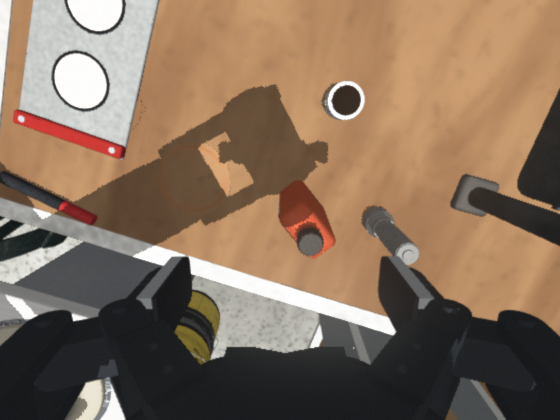

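The wrist view shows the piston at (345,100), the bottle at (305,220), the torch at (390,235), and the rings and rail at the upper left. Two views put the piston at (579.5,-316) with its top at 42, and the bottle at (437,-315) with its long axis at 57°. I'll approach the piston.

Emit:
move_arm(moves=[{"turn":[0,0,0],"translation":[22.4,18,20],"hand":1},{"turn":[0,0,0],"translation":[22.4,18,20],"hand":1},{"turn":[0,0,0],"translation":[22.4,18,20],"hand":1},{"turn":[0,0,0],"translation":[22.4,18,20],"hand":1},{"turn":[0,0,0],"translation":[0,0,40],"hand":1},{"turn":[0,0,0],"translation":[0,0,40],"hand":1},{"turn":[0,0,0],"translation":[0,0,40],"hand":1},{"turn":[0,0,0],"translation":[0,0,20],"hand":1},{"turn":[0,0,0],"translation":[0,0,0],"hand":1}])

```text
time_s: 2.17
eef_pos: [576.4, -316.7, 80.7]
ee_rot: [-0.004, 0.987, 0.163, -0.003]
force: [0.5, -0.4, -0.3]
grip_width: 1.002
grip_force: 0.0
```

```bash
python3 - <<'E'
from h import *
c,s=snap('C')["wrist"]; P=cloud(c,s); z=P[...,2]
pr=(abs(P[...,0]-579)<40)&(abs(P[...,1]+316)<40)&(z>38)&(z<46)
p=P[pr][:,:2].astype(np.float32); print(pr.sum(),cv2.minEnclosingCircle(p),p.mean(0),np.median(z[pr]))
delta([579.5,-316,25],s)
# board: ring centres from B via white blobs
c,s=load('B')["wrist"]; P=cloud(c,s); hsv=cv2.cvtColor(c["image"],cv2.COLOR_BGR2HSV)
red=((hsv[...,1]>150)&((hsv[...,0]<6)|(hsv[...,0]>174))&(P[...,2]>9)&(P[...,2]<20)&(P[...,1]>-120)&(P[...,1]<120))
print("rail",red.sum(),cv2.minAreaRect(P[red][:,:2].astype(np.float32)),np.median(P[red][:,2]))
w=((hsv[...,1]<25)&(hsv[...,2]>225)&(P[...,2]>0)&(P[...,2]<14)).astype(np.uint8)
n,l,st,ce=cv2.connectedComponentsWithStats(w)
for i in range(1,n):
    if st[i,4]>400: print(st[i],ce[i],onplane(c,*ce[i],6,s),np.median(P[...,2][l==i]))
E
```

```text
4378 ((579.8799438476562, -315.8069152832031), 21.68964195251465) [ 581.22894 -315.42102] 41.88670723318076
at [ 576.4 -316.7   80.7] yaw 0.328 turn_z -0.0 then trans [ 3.2  0.4 55.7] t 2.1667 j6 [-0.68  0.56]
rail 1726 ((377.1009216308594, 4.896514892578125), (138.97520446777344, 119.56230163574219), 88.26322937011719) 13.562949724974118
[  68    0   54   31 1298] [95.90215716 12.55701079] [579.30715361  -2.71088003   6.        ] 6.350416505384857
[  55   54   51   54 2140] [79.93925234 80.62850467] [497.13139826   3.25172725   6.        ] 6.301476735582554
[ 189  257  206   78 3007] [291.53708015 295.83970735] [ 295.59188559 -349.04844784    6.        ] 1.2431099262080352
```

Emit:
move_arm(moves=[{"turn":[0,0,0],"translation":[0,0,25],"hand":1},{"turn":[0,0,0],"translation":[0,0,25],"hand":1},{"turn":[0,0,0],"translation":[0,0,7],"hand":1},{"turn":[0,0,0],"translation":[0,0,0],"hand":1},{"turn":[0,0,0],"translation":[0,0,0],"hand":1}])

```text
time_s: 2.63
eef_pos: [580.3, -317.5, 31.5]
ee_rot: [0.001, 0.986, 0.164, 0.001]
force: [0.3, 0.2, 0.5]
grip_width: 0.997
grip_force: 0.0
```

```bash
python3 -c "
from h import *
delta([579.5,-316,25])"
```

```text
at [ 580.3 -317.5   31.5] yaw 0.33 turn_z -0.0 then trans [-0.3 -1.6  6.5] t 2.6333 j6 [-0.68  0.56]
```

Emit:
move_arm(moves=[{"turn":[0,0,0],"translation":[0,-1.5,5],"hand":1},{"turn":[0,0,0],"translation":[0,0,0],"hand":0.3},{"turn":[0,0,0],"translation":[0,0,0],"hand":0.3},{"turn":[0,0,0],"translation":[0,0,0],"hand":0.3},{"turn":[0,0,0],"translation":[0,0,0],"hand":0.3},{"turn":[0,0,0],"translation":[0,0,0],"hand":0.3},{"turn":[0,0,0],"translation":[0,0,0],"hand":0.3},{"turn":[0,0,0],"translation":[0,0,0],"hand":0.3}], grip_force=40)

```text
time_s: 3.3
eef_pos: [579.6, -315.1, 25.0]
ee_rot: [0.0, 0.986, 0.165, 0.0]
force: [-0.8, 1.2, 5.6]
grip_width: 0.498
grip_force: 40.8
```

```bash
python3 -c "
from h import *
delta([530,-110,220])"
```

```text
at [ 579.6 -315.1   25. ] yaw 0.331 turn_z -0.0 then trans [  19.7 -210.1 -195. ] t 3.3 j6 [-0.68  0.56]
```

Emit:
move_arm(moves=[{"turn":[0,0,0],"translation":[0,0,-30],"hand":0.3},{"turn":[0,0,0],"translation":[0,0,-40],"hand":0.3},{"turn":[0,0,0],"translation":[0,0,-40],"hand":0.3},{"turn":[0,0,0],"translation":[6,-22,-40],"hand":0.3},{"turn":[0,0,0],"translation":[10,-36,-20],"hand":0.3},{"turn":[0,0,0],"translation":[10,-36,-20],"hand":0.3},{"turn":[0,0,0],"translation":[10,-36,-20],"hand":0.3},{"turn":[0,0,0],"translation":[10,-36,-20],"hand":0.3},{"turn":[0,0,0],"translation":[10,-36,-20],"hand":0.3},{"turn":[0,0,0],"translation":[10,-36,0],"hand":0.3}])

```text
time_s: 4.13
eef_pos: [565.2, -72.3, 272.5]
ee_rot: [0.001, 0.986, 0.165, 0.003]
force: [1.0, 0.0, -0.8]
grip_width: 0.491
grip_force: 41.2
```

Emit:
move_arm(moves=[{"turn":[0,0,0],"translation":[10,-36,0],"hand":0.3},{"turn":[0,0,0],"translation":[8,-30,0],"hand":0.3},{"turn":[0,0,0.11],"translation":[0,0,0],"hand":0.3},{"turn":[0,0,0.11],"translation":[0,0,0],"hand":0.3},{"turn":[0,0,0.11],"translation":[0,0,0],"hand":0.3},{"turn":[0,0,0],"translation":[0,0,0],"hand":0.3},{"turn":[0,0,0],"translation":[0,0,0],"hand":0.3}])

```text
time_s: 4.72
eef_pos: [560.2, -5.4, 268.5]
ee_rot: [-0.0, 1.0, 0.002, -0.0]
force: [0.3, 0.7, -1.3]
grip_width: 0.495
grip_force: 41.3
```

```bash
python3 - <<'E'
from h import *
d=snap('D',("wrist","side")); c,s=d["wrist"]; delta([588,0,50],s)
P=cloud(c,s); hsv=cv2.cvtColor(c["image"],cv2.COLOR_BGR2HSV)
w=((hsv[...,1]<25)&(hsv[...,2]>215)&(P[...,2]>2)&(P[...,2]<12)).astype(np.uint8)
n,l,st,ce=cv2.connectedComponentsWithStats(w)
for i in range(1,n):
    if st[i,4]>400: print(st[i],ce[i],onplane(c,*ce[i],6,s),np.median(P[...,2][l==i]))
E
```

```text
at [560.2  -5.4 268.5] yaw 0.004 turn_z -0.0 then trans [ 27.8  -5.3 218.5] t 4.7167 j6 [-0.22  1.35]
[ 253   36   55   61 2658] [280.03762227  66.10458992] [ 6.87031161e+02 -1.23322505e-01  6.00000000e+00] 6.59524154355347
```

View pics/wrist_D.png

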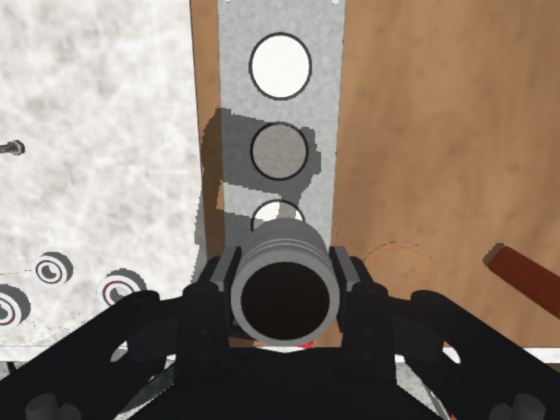

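The view shows the far ring at (280,66), the middle ring at (279,151) and the rail ring partly hidden at (277,215). The two ring outlines will give the board frame.

```bash
python3 - <<'E'
from h import *
def rings(c,s):
    g=cv2.cvtColor(c["image"],cv2.COLOR_BGR2GRAY); P=cloud(c,s)
    m=((g<70)&(P[...,2]>2)&(P[...,2]<12)).astype(np.uint8)
    cs,_=cv2.findContours(m,cv2.RETR_LIST,cv2.CHAIN_APPROX_NONE)
    for k in cs:
        if len(k)<60: continue
        e=cv2.fitEllipse(k)
        if e[1][0]<15: continue
        pts=np.array([onplane(c,*q,6,s)[:2] for q in k[:,0]]).astype(np.float32)
        (x,y),r=cv2.minEnclosingCircle(pts)
        print("uv",np.round(e[0],1),np.round(e[1],1),"plane6 mean-circle",round(x,1),round(y,1),round(r,1),"zmed",np.nanmedian(P[k[:,0,1],k[:,0,0],2]))
for n in ("D","B"):
    print(n); rings(*load(n)["wrist"])
c,s=load("D")["side"]; print("side"); rings(c,s)
E
```

```text
D
uv [278.8 150.9] [56.6 57. ] plane6 mean-circle 591.2 1.6 36.1 zmed 6.27430703540125
uv [279.7  64.2] [58.6 61.9] plane6 mean-circle 704.1 6.3 28.1 zmed 6.379559443582366
B
uv [80.1 80.5] [51.4 61.5] plane6 mean-circle 496.8 2.7 35.1 zmed 6.009739186701609
uv [94.3 -0. ] [55.5 67.2] plane6 mean-circle 590.4 0.8 34.7 zmed 5.920419806817449
side
uv [136.9 406.7] [23.8 69.6] plane6 mean-circle 700.1 758.0 81.8 zmed 10.604794277004771
uv [285.2 239.1] [15.6 28.6] plane6 mean-circle 457.9 51.2 62.7 zmed 5.723096198229314
uv [250.  232.9] [18.9 34.3] plane6 mean-circle 579.0 28.6 75.9 zmed 6.348344743818416
```

Emit:
move_arm(moves=[{"turn":[0,0,0],"translation":[15.5,-3.3,35],"hand":0.3},{"turn":[0,0,0],"translation":[15.5,-3.3,35],"hand":0.3},{"turn":[0,0,0],"translation":[0,0,35],"hand":0.3},{"turn":[0,0,0],"translation":[0,0,35],"hand":0.3},{"turn":[0,0,0],"translation":[0,0,35],"hand":0.3},{"turn":[0,0,0],"translation":[0,0,30],"hand":0.3},{"turn":[0,0,0],"translation":[0,0,10],"hand":0.3},{"turn":[0,0,0],"translation":[0,0,0],"hand":0.3},{"turn":[0,0,0],"translation":[0,0,0],"hand":0.3},{"turn":[0,0,0],"translation":[0,0,0],"hand":0.3}])

```text
time_s: 5.65
eef_pos: [592.5, 0.9, 56.1]
ee_rot: [0.0, 1.0, 0.001, 0.002]
force: [0.5, -0.4, -1.6]
grip_width: 0.49
grip_force: 41.3
```

```bash
python3 -c "
from h import *
delta([591.5,1.3,31])"
```

```text
at [592.5   0.9  56.1] yaw 0.001 turn_z -0.0 then trans [-1.  -0.4 25.1] t 5.65 j6 [-0.2   1.37]
```

Emit:
move_arm(moves=[{"turn":[0,0,0],"translation":[-1,0,12],"hand":0.3},{"turn":[0,0,0],"translation":[0,0,8],"hand":0.3},{"turn":[0,0,0],"translation":[0,0,3],"hand":0.3},{"turn":[0,0,0],"translation":[0,0,0],"hand":0.3},{"turn":[0,0,0],"translation":[0,0,0],"hand":0.3}])

```text
time_s: 6.07
eef_pos: [590.7, 1.1, 31.5]
ee_rot: [0.0, 1.0, 0.0, 0.001]
force: [0.1, -0.4, -1.3]
grip_width: 0.498
grip_force: 41.6
```

Emit:
move_arm(moves=[{"turn":[0,0,0],"translation":[0,0,1],"hand":0.3},{"turn":[0,0,0],"translation":[0,0,0],"hand":0.6},{"turn":[0,0,0],"translation":[0,0,0],"hand":1},{"turn":[0,0,0],"translation":[0,0,0],"hand":1},{"turn":[0,0,0],"translation":[0,0,0],"hand":1},{"turn":[0,0,0],"translation":[0,0,-20],"hand":1},{"turn":[0,0,0],"translation":[0,0,-40],"hand":1},{"turn":[0,0,0],"translation":[0,0,-40],"hand":1},{"turn":[0,0,0],"translation":[-30,-20,-20],"hand":1},{"turn":[0,0,0],"translation":[-30,-25,-10],"hand":1}])

```text
time_s: 6.9
eef_pos: [531.2, 45.4, 162.9]
ee_rot: [0.0, 1.0, -0.001, 0.003]
force: [0.4, 0.1, 0.2]
grip_width: 1.001
grip_force: 0.0
```

```bash
python3 - <<'E'
from h import *
c,s=snap('E')["wrist"]; P=cloud(c,s); z=P[...,2]
pr=(abs(P[...,0]-591)<45)&(abs(P[...,1]-1)<45)&(z>44)&(z<54)
print(pr.sum(),cv2.minEnclosingCircle(P[pr][:,:2].astype(np.float32)),np.median(z[pr]))
delta([430,205,250],s)
E
```

```text
2675 ((590.9095458984375, 0.8411076664924622), 21.607023239135742) 47.876001515309525
at [531.2  45.4 162.9] yaw -0.001 turn_z -0.0 then trans [-101.4 -159.5  -87.1] t 6.9 j6 [-0.13  1.44]
```

Emit:
move_arm(moves=[{"turn":[0,0,0],"translation":[-16,-31,-11],"hand":1},{"turn":[0,0,0],"translation":[-16,-31,-11],"hand":1},{"turn":[0,0,0],"translation":[-16,-31,-11],"hand":1},{"turn":[0,0,0],"translation":[-16,-31,-11],"hand":1},{"turn":[0,0,0],"translation":[-16,-31,-11],"hand":1},{"turn":[0,0,0],"translation":[-16,-31,-11],"hand":1},{"turn":[0,0,0],"translation":[-16,-31,-11],"hand":1},{"turn":[0,0,0],"translation":[-16,-31,-11],"hand":1},{"turn":[0,0,0],"translation":[0,0,0],"hand":1},{"turn":[0,0,0],"translation":[0,0,0],"hand":1}])

```text
time_s: 7.78
eef_pos: [401.5, 295.1, 248.2]
ee_rot: [-0.0, 1.0, 0.002, 0.0]
force: [-0.3, 0.2, -0.4]
grip_width: 0.998
grip_force: 0.0
```

```bash
cat > bb.py <<'E'
from h import *
import sys
c,s=snap(sys.argv[1])["wrist"]; P=cloud(c,s); z=P[...,2]
print(s["eef_pos"].round(1),yaw(s)[0].round(3))
g=((z>8)&(z<60)&(P[...,1]>140)&(P[...,0]>300)&(P[...,0]<680)).astype(np.uint8)
n,l,st,ce=cv2.connectedComponentsWithStats(g)
for i in range(1,n):
    if st[i,4]<60: continue
    top=np.nanpercentile(z[l==i],90); q=(l==i)&(z>top-2.5)
    (x,y),r=cv2.minEnclosingCircle(P[q][:,:2].astype(np.float32))
    print(st[i],ce[i].round(),"top",top.round(1),"xy",round(x,1),round(y,1),"r",round(r,1))
E
python3 bb.py F
```

```text
[401.5 295.1 248.2] 0.004
[145 105  21  10 172] [155. 110.] top 38.5 xy 480.0 432.0 r 5.0
[   0  110   84   34 2254] [ 41. 126.] top 25.7 xy 461.0 561.0 r 39.9
[ 253  133   42   42 1131] [274. 154.] top 14.8 xy 432.7 307.4 r 23.5
[ 326  156   54   53 1879] [353. 182.] top 18.8 xy 400.4 216.4 r 30.4
[ 182  177   53   51 1825] [208. 202.] top 18.7 xy 375.8 384.5 r 30.5
[   0  202   85   23 1324] [ 42. 213.] top 19.3 xy 359.9 583.6 r 45.6
```

View pics/wrist_F.png

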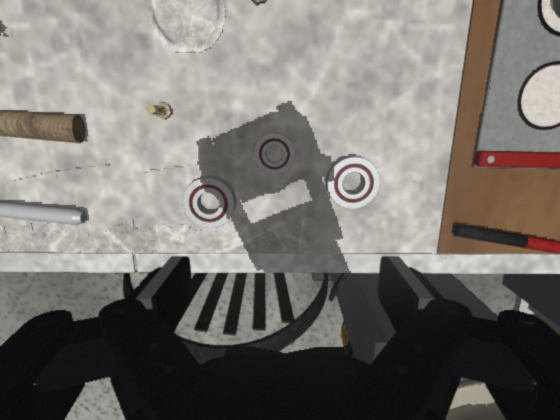

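The view shows the two larger bearings at (353,182) and (208,202), radius 30, and the smallest at (274,154), radius 23.5, so 47 mm. The brass bolt is at (160,110) and the long bolt's head is at the top edge at (260,0). I'll grip the small one along world x, clear of its neighbours.

Emit:
move_arm(moves=[{"turn":[0,0,-0.12],"translation":[31,-12.3,0],"hand":1},{"turn":[0,0,-0.12],"translation":[0,0,0],"hand":1},{"turn":[0,0,-0.12],"translation":[0,0,0],"hand":1},{"turn":[0,0,-0.12],"translation":[0,0,0],"hand":1},{"turn":[0,0,-0.12],"translation":[0,0,0],"hand":1},{"turn":[0,0,-0.12],"translation":[0,0,0],"hand":1},{"turn":[0,0,-0.12],"translation":[0,0,0],"hand":1},{"turn":[0,0,-0.12],"translation":[0,0,0],"hand":1},{"turn":[0,0,-0.12],"translation":[0,0,0],"hand":1},{"turn":[0,0,-0.12],"translation":[0,0,0],"hand":1}])

```text
time_s: 8.67
eef_pos: [433.8, 304.9, 247.1]
ee_rot: [-0.0, 0.824, 0.567, -0.001]
force: [-0.4, 0.6, 0.2]
grip_width: 1.003
grip_force: 0.0
```

Emit:
move_arm(moves=[{"turn":[0,0,-0.12],"translation":[0,0,30],"hand":1},{"turn":[0,0,-0.12],"translation":[0,0,30],"hand":1},{"turn":[0,0,-0.12],"translation":[0,0,30],"hand":1},{"turn":[0,0,0],"translation":[0,0,30],"hand":1},{"turn":[0,0,0],"translation":[0,0,20],"hand":1},{"turn":[0,0,0],"translation":[0,0,0],"hand":1},{"turn":[0,0,0],"translation":[0,0,0],"hand":1}])

```text
time_s: 9.25
eef_pos: [433.4, 305.3, 107.4]
ee_rot: [-0.0, 0.711, 0.703, -0.001]
force: [-0.3, -0.2, 0.5]
grip_width: 1.005
grip_force: 0.0
```

```bash
python3 bb.py G; python3 -c "
from h import *
delta([432.7,307.4,18])"
```

```text
[433.4 305.3 107.4] 1.559
[348   0  29  31 547] [362.  14.] top 38.7 xy 479.8 431.4 r 5.1
[ 148   52   95   98 6233] [194. 100.] top 18.7 xy 375.9 384.3 r 30.4
[ 252  181   65   64 2727] [284. 213.] top 14.7 xy 432.7 307.2 r 23.7
[501 183  59  30 900] [532. 196.] top 51.1 xy 593.5 322.7 r 5.0
[ 206  286   77   67 3524] [245. 319.] top 18.7 xy 400.1 216.8 r 30.5
at [433.9 305.8 108.6] yaw 1.559 turn_z -0.0 then trans [ 1.6 -1.3 90.6] t 9.3 j6 [0.39 0.4 ]
```

Emit:
move_arm(moves=[{"turn":[0,0,0],"translation":[1.6,-1,30],"hand":1},{"turn":[0,0,0],"translation":[0,0,30],"hand":1},{"turn":[0,0,0],"translation":[0,0,20],"hand":1},{"turn":[0,0,0],"translation":[0,0,5],"hand":1},{"turn":[0,0,0],"translation":[0,0,0],"hand":1},{"turn":[0,0,0],"translation":[0,0,0],"hand":1}])

```text
time_s: 9.8
eef_pos: [433.2, 308.3, 24.6]
ee_rot: [0.001, 0.711, 0.703, 0.001]
force: [0.6, 2.2, 0.0]
grip_width: 1.0
grip_force: 0.0
```

```bash
python3 -c "
from h import *
delta([432.7,307.3,18])"
```

```text
at [433.2 308.3  24.6] yaw 1.561 turn_z -0.0 then trans [-1.  -0.5  6.6] t 9.8 j6 [0.4  0.41]
```

Emit:
move_arm(moves=[{"turn":[0,0,0],"translation":[-0.8,-0.5,6],"hand":1},{"turn":[0,0,0],"translation":[0,0,0],"hand":1},{"turn":[0,0,0],"translation":[0,0,0],"hand":0.35},{"turn":[0,0,0],"translation":[0,0,0],"hand":0.35},{"turn":[0,0,0],"translation":[0,0,0],"hand":0.35},{"turn":[0,0,0],"translation":[0,0,0],"hand":0.35},{"turn":[0,0,0],"translation":[0,0,0],"hand":0.35},{"turn":[0,0,0],"translation":[0,0,0],"hand":0.35}])

```text
time_s: 10.47
eef_pos: [431.7, 307.3, 17.5]
ee_rot: [0.0, 0.711, 0.704, 0.0]
force: [-1.3, -1.0, 5.1]
grip_width: 0.523
grip_force: 40.3
```

Emit:
move_arm(moves=[{"turn":[0,0,0],"translation":[0,0,-10],"hand":0.35},{"turn":[0,0,0],"translation":[0,0,-20],"hand":0.35},{"turn":[0,0,0],"translation":[0,0,-30],"hand":0.35},{"turn":[0,0,0],"translation":[0,0,-40],"hand":0.35},{"turn":[0,0,0],"translation":[0,0,-40],"hand":0.35},{"turn":[0,0,0],"translation":[0,0,0],"hand":0.35}])

```text
time_s: 10.97
eef_pos: [434.2, 308.5, 164.8]
ee_rot: [0.002, 0.71, 0.704, 0.006]
force: [0.8, 0.0, -0.4]
grip_width: 0.523
grip_force: 41.5
```

```bash
python3 - <<'E'
from h import *
c,s=snap('H')["wrist"]; P=cloud(c,s); y,M=yaw(s)
Q=(P-s["eef_pos"])@M  # tool frame
m=(abs(Q[...,1])<23)&(abs(Q[...,0])<35)&(Q[...,2]>-15)&(Q[...,2]<35)
q=Q[m]; print(len(q),"tool z pct",np.percentile(q[:,2],[2,10,30,50,70,98]).round(1))
zt=np.percentile(q[:,2],20); t=q[abs(q[:,2]-zt)<3]; print(zt,cv2.minEnclosingCircle(t[:,:2].astype(np.float32)), np.linalg.lstsq(np.c_[t[:,:2],np.ones(len(t))],t[:,2],rcond=None)[0])
delta([590.9,.8,90],s)
E
```

```text
8557 tool z pct [-11.7   2.3   3.4   3.9   5.   15.1]
3.072574327104425 ((-0.1104721799492836, 0.014471239410340786), 25.331279754638672) [ 2.03707754e-03 -1.30337214e-03  3.78851617e+00]
at [434.2 308.5 164.8] yaw 1.561 turn_z -0.0 then trans [-306.2  159.6   74.8] t 10.9667 j6 [0.4  0.41]
```

View pics/wrist_H.png

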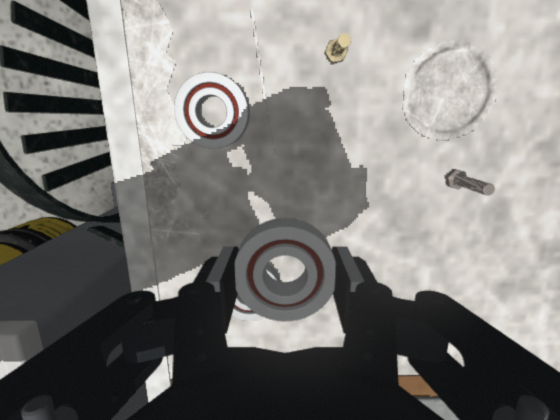

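The bearing is held flat at (285,268), centred on the TCP, with its underside about 18 mm below the TCP. The long bolt is at (470,182). Now I'll carry the bearing to the piston.

Emit:
move_arm(moves=[{"turn":[0,0,0],"translation":[-34,17.7,0],"hand":0.35},{"turn":[0,0,0],"translation":[-34,17.7,0],"hand":0.35},{"turn":[0,0,0],"translation":[-34,17.7,0],"hand":0.35},{"turn":[0,0,0],"translation":[-34,17.7,0],"hand":0.35},{"turn":[0,0,0],"translation":[-34,17.7,0],"hand":0.35},{"turn":[0,0,0],"translation":[-34,17.7,0],"hand":0.35},{"turn":[0,0,0],"translation":[-34,17.7,0],"hand":0.35},{"turn":[0,0,0],"translation":[-34,17.7,0],"hand":0.35},{"turn":[0,0,0],"translation":[-34,17.7,0],"hand":0.35},{"turn":[0,0,0],"translation":[0,0,0],"hand":0.35}])

```text
time_s: 11.85
eef_pos: [589.4, -6.1, 155.6]
ee_rot: [0.0, 0.712, 0.702, -0.001]
force: [-0.1, -0.7, -0.9]
grip_width: 0.526
grip_force: 41.5
```

Emit:
move_arm(moves=[{"turn":[0,0,0],"translation":[0,0,40],"hand":0.35},{"turn":[0,0,0],"translation":[0,0,30],"hand":0.35},{"turn":[0,0,0],"translation":[0,0,0],"hand":0.35},{"turn":[0,0,0],"translation":[0,0,0],"hand":0.35},{"turn":[0,0,0],"translation":[0,0,0],"hand":0.35}])

```text
time_s: 12.27
eef_pos: [588.5, -0.4, 88.3]
ee_rot: [0.001, 0.711, 0.704, 0.0]
force: [-0.1, -0.2, -1.2]
grip_width: 0.521
grip_force: 41.7
```

```bash
python3 -c "
from h import *
delta([590.9,.8,66.5])"
```

```text
at [ 5.885e+02 -4.000e-01  8.830e+01] yaw 1.561 turn_z -0.0 then trans [ 1.2  2.4 21.8] t 12.2667 j6 [-0.2  -0.19]
```

Emit:
move_arm(moves=[{"turn":[0,0,0],"translation":[1.2,2.4,10],"hand":0.35},{"turn":[0,0,0],"translation":[0,0,7],"hand":0.35},{"turn":[0,0,0],"translation":[0,0,3],"hand":0.35},{"turn":[0,0,0],"translation":[0,0,0],"hand":0.35},{"turn":[0,0,0],"translation":[0,0,0],"hand":0.35}])

```text
time_s: 12.68
eef_pos: [590.2, 0.8, 66.9]
ee_rot: [-0.0, 0.711, 0.704, -0.0]
force: [-0.1, 0.2, -1.5]
grip_width: 0.519
grip_force: 41.7
```

Emit:
move_arm(moves=[{"turn":[0,0,0],"translation":[0,0.4,1.2],"hand":0.35},{"turn":[0,0,0],"translation":[0,0,0],"hand":0.35},{"turn":[0,0,0],"translation":[0,0,0],"hand":0.6},{"turn":[0,0,0],"translation":[0,0,0],"hand":1},{"turn":[0,0,0],"translation":[0,0,0],"hand":1},{"turn":[0,0,0],"translation":[0,0,0],"hand":1},{"turn":[0,0,0],"translation":[0,0,-20],"hand":1},{"turn":[0,0,0],"translation":[0,0,-40],"hand":1},{"turn":[0,0,0],"translation":[0,0,-40],"hand":1},{"turn":[0,0,0],"translation":[0,0,0],"hand":1}])

```text
time_s: 13.52
eef_pos: [593.5, 0.3, 173.5]
ee_rot: [0.005, 0.711, 0.704, 0.004]
force: [0.5, -0.8, 1.6]
grip_width: 1.001
grip_force: 0.0
```

```bash
python3 - <<'E'
from h import *
c,s=snap('I')["wrist"]; P=cloud(c,s); z=P[...,2]
pr=(abs(P[...,0]-591)<45)&(abs(P[...,1]-1)<45)&(z>56)&(z<70)
print(pr.sum(),cv2.minEnclosingCircle(P[pr][:,:2].astype(np.float32)),np.percentile(z[pr],[10,50,90]))
delta([593.5,322.7,90],s)
E
```

```text
2363 ((590.7742309570312, 0.5624673366546631), 23.57726287841797) [59.27247432 62.14827722 63.13645939]
at [5.935e+02 3.000e-01 1.735e+02] yaw 1.561 turn_z -0.0 then trans [322.3  -3.2  83.5] t 13.5167 j6 [-0.2  -0.19]
```

Emit:
move_arm(moves=[{"turn":[0,0,0],"translation":[35,0,0],"hand":1},{"turn":[0,0,0],"translation":[35,0,0],"hand":1},{"turn":[0,0,0],"translation":[35,0,0],"hand":1},{"turn":[0,0,0],"translation":[35,0,0],"hand":1},{"turn":[0,0,0],"translation":[35,0,0],"hand":1},{"turn":[0,0,0],"translation":[35,0,0],"hand":1},{"turn":[0,0,0],"translation":[35,0,0],"hand":1},{"turn":[0,0,0],"translation":[35,0,0],"hand":1},{"turn":[0,0,0],"translation":[20,0,0],"hand":1},{"turn":[0,0,0],"translation":[0,0,0],"hand":1}])

```text
time_s: 14.4
eef_pos: [592.4, 304.6, 164.0]
ee_rot: [-0.001, 0.709, 0.705, -0.0]
force: [-0.6, -0.7, 0.1]
grip_width: 1.007
grip_force: 0.0
```

```bash
python3 bb.py J; python3 - <<'E'
from h import *
for n in "GHJ":
    c,s=load(n)["wrist"]; P=cloud(c,s); z=P[...,2]
    q=(z>48)&(z<53)&(abs(P[...,0]-593)<30)&(abs(P[...,1]-322)<30)
    print(n,q.sum(),P[q].mean(0).round(1))
delta([593.5,322.7,90])
E
```

```text
[592.4 304.6 164. ] 1.565
[121  27  30  24 406] [135.  39.] top 38.5 xy 480.0 431.9 r 5.1
[   0   67   67   77 3726] [ 30. 106.] top 18.6 xy 376.8 384.4 r 30.8
[282 172  12  21 216] [287. 182.] top 51.7 xy 594.4 322.8 r 4.8
[  55  256   68   61 2750] [ 87. 285.] top 18.7 xy 400.9 216.6 r 30.8
G 204 [592.7 322.9  50.7]
H 141 [593.8 322.8  50.9]
J 125 [594.6 323.   51.1]
at [592.8 302.3 164. ] yaw 1.564 turn_z -0.0 then trans [20.4  0.6 74. ] t 14.45 j6 [0.3 0.3]
```

Emit:
move_arm(moves=[{"turn":[0,0,0],"translation":[20,1.3,20],"hand":0.7},{"turn":[0,0,0],"translation":[0,0,30],"hand":0.7},{"turn":[0,0,0],"translation":[0,0,20],"hand":0.7},{"turn":[0,0,0],"translation":[0,0,0],"hand":0.7},{"turn":[0,0,0],"translation":[0,0,0],"hand":0.7},{"turn":[0,0,0],"translation":[0,0,0],"hand":0.7}])

```text
time_s: 14.95
eef_pos: [596.0, 320.1, 97.2]
ee_rot: [0.0, 0.711, 0.703, 0.001]
force: [-0.1, -0.1, 0.8]
grip_width: 0.697
grip_force: 0.0
```

```bash
python3 - <<'E'
from h import *
c,s=snap('K')["wrist"]; P=cloud(c,s); z=P[...,2]
q=(z>48)&(z<53)&(abs(P[...,0]-593)<20)&(abs(P[...,1]-322)<20)
print(q.sum(),P[q].mean(0).round(1) if q.any() else 0)
delta([594,322.9,32],s)
E
```

```text
230 [594.6 323.2  51. ]
at [596.  320.1  97.2] yaw 1.56 turn_z -0.0 then trans [ 2.8 -2.  65.2] t 14.95 j6 [0.32 0.33]
```

Emit:
move_arm(moves=[{"turn":[0,0,0],"translation":[2.8,-1.5,25],"hand":0.7},{"turn":[0,0,0],"translation":[0,0,25],"hand":0.7},{"turn":[0,0,0],"translation":[0,0,12],"hand":0.7},{"turn":[0,0,0],"translation":[0,0,0],"hand":0.7},{"turn":[0,0,0],"translation":[0,0,0],"hand":0.7},{"turn":[0,0,0],"translation":[0,0,0],"hand":0.7}])

```text
time_s: 15.5
eef_pos: [594.7, 323.8, 35.7]
ee_rot: [0.001, 0.711, 0.704, 0.001]
force: [-0.4, 0.5, 0.6]
grip_width: 0.703
grip_force: 0.0
```

```bash
python3 -c "
from h import *
delta([594.4,323,32])"
```

```text
at [594.7 323.8  35.7] yaw 1.561 turn_z -0.0 then trans [-0.8 -0.3  3.7] t 15.5 j6 [0.33 0.34]
```

Emit:
move_arm(moves=[{"turn":[0,0,0],"translation":[-0.8,-0.3,3.5],"hand":0.7},{"turn":[0,0,0],"translation":[0,0,0],"hand":0.4},{"turn":[0,0,0],"translation":[0,0,0],"hand":0.2},{"turn":[0,0,0],"translation":[0,0,0],"hand":0.1},{"turn":[0,0,0],"translation":[0,0,0],"hand":0.0},{"turn":[0,0,0],"translation":[0,0,0],"hand":0.0},{"turn":[0,0,0],"translation":[0,0,0],"hand":0.0},{"turn":[0,0,0],"translation":[0,0,0],"hand":0.0},{"turn":[0,0,0],"translation":[0,0,0],"hand":0.0}], grip_force=30)

```text
time_s: 16.25
eef_pos: [593.4, 322.8, 30.4]
ee_rot: [0.0, 0.711, 0.704, 0.0]
force: [-0.2, -0.2, 3.5]
grip_width: 0.105
grip_force: 29.2
```

Emit:
move_arm(moves=[{"turn":[0,0,0],"translation":[0,0,-15],"hand":0.0},{"turn":[0,0,0],"translation":[0,0,-35],"hand":0.0},{"turn":[0,0,0],"translation":[0,0,-35],"hand":0.0},{"turn":[0,0,0],"translation":[0,0,-35],"hand":0.0},{"turn":[0,0,0],"translation":[-35,-10.4,0],"hand":0.0},{"turn":[0,0,0],"translation":[-35,-10.4,0],"hand":0.0},{"turn":[0,0,0],"translation":[-35,-10.4,0],"hand":0.0},{"turn":[0,0,0],"translation":[-35,-10.4,0],"hand":0.0},{"turn":[0,0,0],"translation":[-35,-10.4,0],"hand":0.0},{"turn":[0,0,0],"translation":[-35,-10.4,0],"hand":0.0}])

```text
time_s: 17.08
eef_pos: [527.9, 112.0, 150.0]
ee_rot: [-0.0, 0.711, 0.704, -0.0]
force: [0.6, -0.1, 0.4]
grip_width: 0.106
grip_force: 29.3
```

Emit:
move_arm(moves=[{"turn":[0,0,0],"translation":[-35,-10.4,0],"hand":0.0},{"turn":[0,0,0],"translation":[-35,-10.4,0],"hand":0.0},{"turn":[0,0,0],"translation":[-35,-10.4,0],"hand":0.0},{"turn":[0,0,0],"translation":[0,0,0],"hand":0.0},{"turn":[0,0,0],"translation":[0,0,0],"hand":0.0},{"turn":[0,0,0],"translation":[0,0,0],"hand":0.0}])

```text
time_s: 17.58
eef_pos: [496.7, 9.0, 150.2]
ee_rot: [-0.0, 0.711, 0.703, 0.0]
force: [-0.2, -0.1, -0.6]
grip_width: 0.111
grip_force: 29.4
```

```bash
python3 - <<'E'
from h import *
c,s=snap('L')["wrist"]; P=cloud(c,s); y,M=yaw(s); Q=(P-s["eef_pos"])@M
for a,b in [(-25,-15),(-15,-8),(-8,-2),(10,20),(20,24),(24,30),(30,36)]:
    m=(np.hypot(Q[...,0],Q[...,1])<14)&(Q[...,2]>a)&(Q[...,2]<=b)
    if m.sum()>5: print(a,b,m.sum(),Q[m].mean(0).round(1))
delta([496.7,2.8,60],s)
E
```

```text
-25 -15 1373 [  1.9   0.  -19.1]
-15 -8 436 [  7.1   0.1 -11.6]
-8 -2 310 [ 7.1 -0.  -5. ]
10 20 278 [ 6.1  0.1 14.1]
20 24 147 [ 5.3 -0.1 22.9]
24 30 169 [ 7.2  0.4 25.7]
at [496.7   9.  150.2] yaw 1.56 turn_z -0.0 then trans [-6.2  0.  90.2] t 17.5833 j6 [-0.22 -0.21]
```

View pics/wrist_L.png

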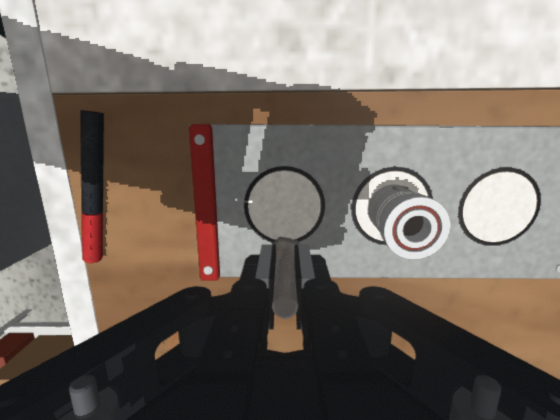

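The bolt is upright in the grip at (286,275), the rail ring is at (284,205), and the piston with the bearing is at (410,215). The far ring is at (500,205).

```bash
python3 - <<'E'
from h import *
c,s=load('L')["wrist"]
for u,v in [(284.5,205.5),(500,205.5)]: print(onplane(c,u,v,6,s))
delta([496.7,0.9,38],s)
E
```

```text
[496.66157608   3.57318812   6.        ]
[687.09837082   1.4068932    6.        ]
at [496.7   9.  150.2] yaw 1.56 turn_z -0.0 then trans [-8.100e+00  1.000e-01  1.122e+02] t 17.5833 j6 [-0.22 -0.21]
```

Emit:
move_arm(moves=[{"turn":[0,0,0],"translation":[-7,0,30],"hand":0.0},{"turn":[0,0,0],"translation":[0,0,35],"hand":0.0},{"turn":[0,0,0],"translation":[0,0,30],"hand":0.0},{"turn":[0,0,0],"translation":[0,0,10],"hand":0.0},{"turn":[0,0,0],"translation":[0,0,0],"hand":0.0},{"turn":[0,0,0],"translation":[0,0,0],"hand":0.0},{"turn":[0,0,0],"translation":[0,0,0],"hand":0.0}])

```text
time_s: 18.22
eef_pos: [497.7, 1.9, 46.8]
ee_rot: [0.001, 0.71, 0.704, 0.001]
force: [0.5, -0.2, -0.2]
grip_width: 0.108
grip_force: 29.3
```

Emit:
move_arm(moves=[{"turn":[0,0,0],"translation":[0,-0.8,6],"hand":0.0},{"turn":[0,0,0],"translation":[0,0,3],"hand":0.0},{"turn":[0,0,0],"translation":[0,0,0],"hand":0.0},{"turn":[0,0,0],"translation":[0,0,0],"hand":0.0},{"turn":[0,0,0],"translation":[0,0,0],"hand":0.0}])

```text
time_s: 18.63
eef_pos: [495.9, 1.7, 36.4]
ee_rot: [0.0, 0.711, 0.704, 0.0]
force: [-0.5, 0.4, 1.6]
grip_width: 0.104
grip_force: 29.5
```

Emit:
move_arm(moves=[{"turn":[0,0,0],"translation":[0,0,0.3],"hand":0.0},{"turn":[0,0,0],"translation":[0,0,0],"hand":0.15},{"turn":[0,0,0],"translation":[0,0,0],"hand":0.3},{"turn":[0,0,0],"translation":[0,0,0],"hand":0.6},{"turn":[0,0,0],"translation":[0,0,0],"hand":0.6},{"turn":[0,0,0],"translation":[0,0,-15],"hand":0.6},{"turn":[0,0,0],"translation":[0,0,-35],"hand":0.6},{"turn":[0,0,0],"translation":[0,0,-35],"hand":0.6},{"turn":[0,0,0],"translation":[-30,0,-35],"hand":0.8},{"turn":[0,0,0],"translation":[-30,0,-35],"hand":1}])

```text
time_s: 19.47
eef_pos: [494.9, -52.3, 185.8]
ee_rot: [0.0, 0.71, 0.704, 0.0]
force: [1.3, -0.4, -1.2]
grip_width: 0.86
grip_force: 0.0
```

```bash
python3 - <<'E'
from h import *
c,s=snap('M')["wrist"]; P=cloud(c,s); z=P[...,2]
q=(z>53)&(z<61)&(abs(P[...,0]-497)<30)&(abs(P[...,1]-3)<30)
print(q.sum(),P[q].mean(0).round(1) if q.any() else 0)
q=(z>9)&(z<53)&(abs(P[...,0]-497)<30)&(abs(P[...,1]-3)<30); print(q.sum(),P[q].mean(0))
pr=(abs(P[...,0]-591)<45)&(abs(P[...,1]-1)<45)&(z>60)&(z<66)
print(pr.sum(),cv2.minEnclosingCircle(P[pr][:,:2].astype(np.float32)))
delta([437,-315,105],s,0.991)
E
```

```text
120 [496.    1.6  57.1]
177 [495.79471325   3.2460085   14.40158131]
2115 ((590.6824951171875, 0.5595205426216125), 23.69829559326172)
at [494.9 -52.3 185.8] yaw 1.563 turn_z 0.572 then trans [-251.4   95.5   80.8] t 19.4667 j6 [-0.34 -0.33]
```

View pics/wrist_M.png

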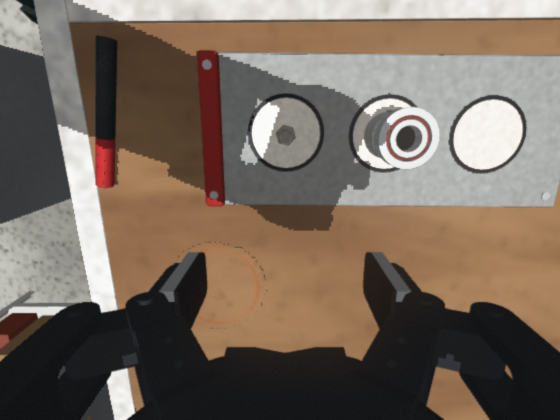

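The bolt stands at (286,135) inside the rail ring, and the bearing sits centred on the piston at (410,138). The bottle is next.

Emit:
move_arm(moves=[{"turn":[0,0,0],"translation":[-32,-7,-10],"hand":1},{"turn":[0,0,0],"translation":[-32,-7,-10],"hand":1},{"turn":[0,0,0],"translation":[-32,-7,-10],"hand":1},{"turn":[0,0,0],"translation":[-32,-7,-10],"hand":1},{"turn":[0,0,0],"translation":[-32,-7,-10],"hand":1},{"turn":[0,0,0],"translation":[-32,-7,-10],"hand":1},{"turn":[0,0,0],"translation":[-32,-7,0],"hand":1},{"turn":[0,0,0],"translation":[-32,-7,0],"hand":1},{"turn":[0,0,0],"translation":[0,0,0],"hand":1}])

```text
time_s: 20.27
eef_pos: [435.1, -312.5, 243.6]
ee_rot: [0.0, 0.712, 0.702, -0.001]
force: [-0.8, -0.1, -0.6]
grip_width: 0.998
grip_force: 0.0
```

Emit:
move_arm(moves=[{"turn":[0,0,0.114],"translation":[0,0,0],"hand":1},{"turn":[0,0,0.114],"translation":[0,0,0],"hand":1},{"turn":[0,0,0.114],"translation":[0,0,0],"hand":1},{"turn":[0,0,0.114],"translation":[0,0,0],"hand":1},{"turn":[0,0,0.114],"translation":[0,0,0],"hand":1},{"turn":[0,0,0],"translation":[0,0,0],"hand":1},{"turn":[0,0,0],"translation":[0,0,0],"hand":1}])

```text
time_s: 20.85
eef_pos: [436.7, -307.6, 243.9]
ee_rot: [-0.0, 0.879, 0.477, -0.0]
force: [-0.0, 0.5, 0.1]
grip_width: 1.006
grip_force: 0.0
```

```bash
python3 - <<'E'
from h import *
snap('N')
for n in "BN":
    c,s=load(n)["wrist"]; P=cloud(c,s); z=P[...,2]; hsv=cv2.cvtColor(c["image"],cv2.COLOR_BGR2HSV)
    roi=(abs(P[...,0]-437)<60)&(abs(P[...,1]+315)<60)
    cap=roi&(z>150)&(z<158)
    print(n,"cap",cap.sum(),cv2.minEnclosingCircle(P[cap][:,:2].astype(np.float32)),np.median(z[cap]))
    for lo,hi in ((85,128),(112,128)):
        b=roi&(z>lo)&(z<hi)&(hsv[...,1]>120); print(b.sum(),cv2.minAreaRect(P[b][:,:2].astype(np.float32)))
delta([437,-315,105],None,0.991)
E
```

```text
B cap 489 ((436.24603271484375, -314.9964904785156), 13.022775650024414) 153.83961230013614
1516 ((437.2240905761719, -313.9878845214844), (60.91535568237305, 37.06515884399414), 56.88166809082031)
1213 ((436.9014587402344, -314.0900573730469), (60.37431716918945, 36.62590408325195), 57.10300827026367)
N cap 844 ((436.40252685546875, -315.1751403808594), 12.819707870483398) 153.81296830338886
2139 ((436.3501892089844, -314.41668701171875), (62.162567138671875, 37.56485366821289), 57.38382339477539)
1919 ((436.55975341796875, -315.0521240234375), (61.53453063964844, 36.24459457397461), 56.910274505615234)
at [ 436.7 -307.7  244. ] yaw 0.995 turn_z 0.004 then trans [ -5.9   4.3 139. ] t 20.9 j6 [-0.83 -0.26]
```

View pics/wrist_N.png

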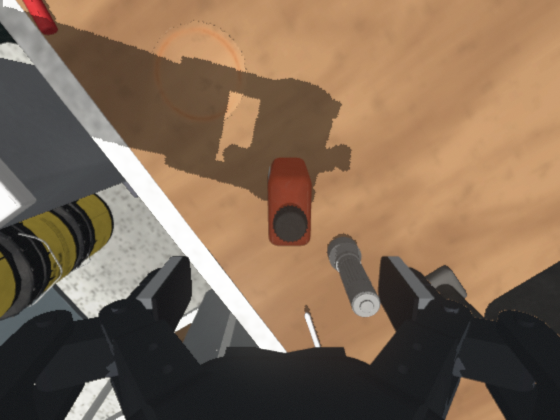

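The bottle is straight between the fingers at (290,215), cap at (290,224), and the torch at (350,275) is clear of them. I'll descend.

Emit:
move_arm(moves=[{"turn":[0,0,0],"translation":[-6,3.8,0],"hand":1},{"turn":[0,0,0],"translation":[0,0,30],"hand":1},{"turn":[0,0,0],"translation":[0,0,20],"hand":1},{"turn":[0,0,0],"translation":[0,0,0],"hand":1},{"turn":[0,0,0],"translation":[0,0,0],"hand":1},{"turn":[0,0,0],"translation":[0,0,0],"hand":1}])

```text
time_s: 21.4
eef_pos: [436.9, -315.7, 195.4]
ee_rot: [0.001, 0.88, 0.476, 0.0]
force: [0.2, -0.5, 0.4]
grip_width: 0.999
grip_force: 0.0
```

```bash
python3 -c "
from h import *
delta([436.4,-315,106])"
```

```text
at [ 436.9 -315.7  195.4] yaw 0.992 turn_z -0.0 then trans [ 0.3 -0.8 89.4] t 21.4 j6 [-0.84 -0.26]
```

Emit:
move_arm(moves=[{"turn":[0,0,0],"translation":[0,-0.8,25],"hand":1},{"turn":[0,0,0],"translation":[0,0,25],"hand":1},{"turn":[0,0,0],"translation":[0,0,20],"hand":1},{"turn":[0,0,0],"translation":[0,0,10],"hand":1},{"turn":[0,0,0],"translation":[0,0,5],"hand":1},{"turn":[0,0,0],"translation":[0,0,0],"hand":1},{"turn":[0,0,0],"translation":[0,0,0],"hand":1},{"turn":[0,0,0],"translation":[0,0,0],"hand":1}])

```text
time_s: 22.07
eef_pos: [436.4, -315.1, 110.5]
ee_rot: [0.001, 0.88, 0.475, 0.0]
force: [0.3, 0.5, -0.0]
grip_width: 0.997
grip_force: 0.0
```

Emit:
move_arm(moves=[{"turn":[0,0,0],"translation":[0,0,4],"hand":1},{"turn":[0,0,0],"translation":[0,0,0],"hand":0.7},{"turn":[0,0,0],"translation":[0,0,0],"hand":0.5},{"turn":[0,0,0],"translation":[0,0,0],"hand":0.25},{"turn":[0,0,0],"translation":[0,0,0],"hand":0.25},{"turn":[0,0,0],"translation":[0,0,0],"hand":0.25},{"turn":[0,0,0],"translation":[0,0,0],"hand":0.25},{"turn":[0,0,0],"translation":[0,0,0],"hand":0.25}], grip_force=50)

```text
time_s: 22.73
eef_pos: [436.1, -314.8, 105.5]
ee_rot: [0.001, 0.88, 0.475, 0.0]
force: [0.6, -0.1, 3.9]
grip_width: 0.416
grip_force: 51.7
```

Emit:
move_arm(moves=[{"turn":[0,0,0],"translation":[0,0,-8],"hand":0.25},{"turn":[0,0,0],"translation":[0,0,-15],"hand":0.25},{"turn":[0,0,0],"translation":[0,0,-25],"hand":0.25},{"turn":[0,0,0],"translation":[0,0,-25],"hand":0.25},{"turn":[0,0,0],"translation":[0,0,-25],"hand":0.25},{"turn":[0,0,0],"translation":[0,0,-10],"hand":0.25},{"turn":[0,0,0],"translation":[10,1,0],"hand":0.25},{"turn":[0,0,0],"translation":[20,2,0],"hand":0.25},{"turn":[0,0,0],"translation":[26,2.4,0],"hand":0.25},{"turn":[0,0,0],"translation":[26,2.4,0],"hand":0.25}])

```text
time_s: 23.57
eef_pos: [487.5, -248.7, 211.1]
ee_rot: [-0.002, 0.88, 0.475, -0.001]
force: [0.1, -0.3, -2.2]
grip_width: 0.415
grip_force: 51.2
```

Emit:
move_arm(moves=[{"turn":[0,0,0],"translation":[26,2.4,0],"hand":0.25},{"turn":[0,0,0],"translation":[26,2.4,0],"hand":0.25},{"turn":[0,0,0],"translation":[26,2.4,0],"hand":0.25},{"turn":[0,0,0],"translation":[26,2.4,0],"hand":0.25},{"turn":[0,0,0],"translation":[26,2.4,0],"hand":0.25},{"turn":[0,0,0],"translation":[26,2.4,0],"hand":0.25},{"turn":[0,0,0],"translation":[26,2.4,0],"hand":0.25},{"turn":[0,0,0],"translation":[26,2.4,0],"hand":0.25},{"turn":[0,0,0],"translation":[26,2.4,0],"hand":0.25},{"turn":[0,0,0],"translation":[26,2.4,0],"hand":0.25}])

```text
time_s: 24.4
eef_pos: [650.0, -43.8, 210.6]
ee_rot: [-0.001, 0.88, 0.475, -0.001]
force: [0.4, -0.1, -2.2]
grip_width: 0.421
grip_force: 51.2
```

Emit:
move_arm(moves=[{"turn":[0,0,0],"translation":[20,2,0],"hand":0.25},{"turn":[0,0,0],"translation":[10,1,0],"hand":0.25},{"turn":[0,0,0],"translation":[0,0,0],"hand":0.25},{"turn":[0,0,0],"translation":[0,0,0],"hand":0.25},{"turn":[0,0,0],"translation":[0,0,0],"hand":0.25}])

```text
time_s: 24.82
eef_pos: [668.2, -23.3, 212.5]
ee_rot: [-0.0, 0.88, 0.475, -0.001]
force: [0.4, -0.5, -1.1]
grip_width: 0.417
grip_force: 51.2
```

```bash
python3 - <<'E'
from h import *
c,s=snap('O',("wrist",))["wrist"]; P=cloud(c,s); y,M=yaw(s); Q=(P-s["eef_pos"])@M
m=(np.hypot(Q[...,0],Q[...,1])<20)&(Q[...,2]>-53)&(Q[...,2]<-40); q=Q[m]
if m.sum(): print("cap",m.sum(),np.percentile(q[:,2],[5,50]),cv2.minEnclosingCircle(q[:,:2].astype(np.float32)),np.linalg.lstsq(np.c_[q[:,:2],np.ones(len(q))],q[:,2],rcond=None)[0])
delta([687,.5,130],s)
E
```

```text
cap 2543 [-49.15642019 -47.0718302 ] ((3.2424442768096924, -0.005722431465983391), 12.974074363708496) [ 2.81437658e-01 -1.07777522e-03 -4.85958538e+01]
at [668.2 -23.3 212.5] yaw 0.99 turn_z -0.0 then trans [30.2  2.6 82.5] t 24.8167 j6 [-0.21  0.37]
```

View pics/wrist_O.png

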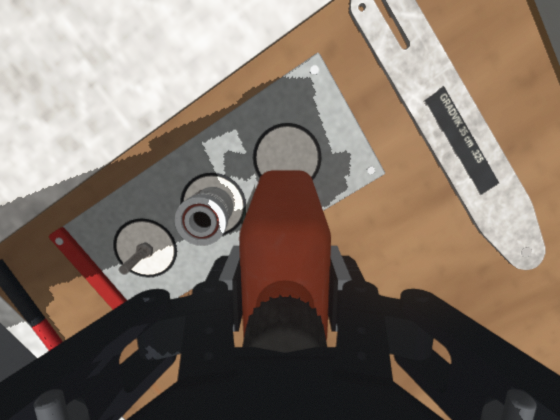

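The bottle is held over the board, with the far ring at (287,155), the piston stack at (205,215) and the bolt at (145,248). I'll check the bottle's tilt in the grip before setting it down.

```bash
python3 - <<'E'
from h import *
c,s=load('O')["wrist"]; P=cloud(c,s); y,M=yaw(s); Q=(P-s["eef_pos"])@M
m=(np.hypot(Q[...,0],Q[...,1])<22)&(Q[...,2]>-60)&(Q[...,2]<-40); q=Q[m]
for x in range(-14,16,4):
    k=q[(abs(q[:,0]-x)<2)&(abs(q[:,1])<5)]
    if len(k): print(x,np.percentile(k[:,2],[10,50,90]).round(2))
# front face of body: x vs z
m=(abs(Q[...,1])<6)&(Q[...,0]>20)&(Q[...,0]<60)&(Q[...,2]>-25)&(Q[...,2]<108)
q=Q[m]
for z in range(-20,110,15):
    k=q[abs(q[:,2]-z)<4]
    if len(k): print("z",z,np.median(k[:,0]).round(1))
u,v=287,154.5; print("ring",onplane(c,u,v,6,s))
E
```

```text
2 [-48.1  -47.96 -47.52]
6 [-49.22 -48.6  -47.82]
10 [-58.73 -48.38 -42.37]
14 [-46.92 -44.56 -41.07]
z -20 23.4
z -5 31.0
z 10 31.3
z 25 31.5
z 40 31.8
z 55 32.0
z 70 32.2
z 85 32.4
z 100 32.6
ring [688.34076585   2.65227407   6.        ]
```

Emit:
move_arm(moves=[{"turn":[0,0,0],"translation":[15,1.2,0],"hand":0.25},{"turn":[0,0,0],"translation":[15,1.2,0],"hand":0.25},{"turn":[0,0,0],"translation":[0,0,15],"hand":0.25},{"turn":[0,0,0],"translation":[0,0,25],"hand":0.25},{"turn":[0,0,0],"translation":[0,0,25],"hand":0.25},{"turn":[0,0,0],"translation":[0,0,15],"hand":0.25},{"turn":[0,0,0],"translation":[0,0,5],"hand":0.25},{"turn":[0,0,0],"translation":[0,0,0],"hand":0.25},{"turn":[0,0,0],"translation":[0,0,0],"hand":0.25},{"turn":[0,0,0],"translation":[0,0,0],"hand":0.25}])

```text
time_s: 25.7
eef_pos: [687.8, 0.9, 129.9]
ee_rot: [0.001, 0.88, 0.475, 0.001]
force: [0.3, -1.2, -1.2]
grip_width: 0.419
grip_force: 51.1
```

```bash
python3 -c "
from h import *
delta([687,.8,112])"
```

```text
at [687.8   0.9 129.9] yaw 0.99 turn_z -0.0 then trans [-0.5 -0.7 17.9] t 25.7 j6 [-0.17  0.41]
```

Emit:
move_arm(moves=[{"turn":[0,0,0],"translation":[0,-0.5,8],"hand":0.25},{"turn":[0,0,0],"translation":[0,0,6],"hand":0.25},{"turn":[0,0,0],"translation":[0,0,2],"hand":0.25},{"turn":[0,0,0],"translation":[0,0,0],"hand":0.25},{"turn":[0,0,0],"translation":[0,0,0],"hand":0.25},{"turn":[0,0,0],"translation":[0,0,0],"hand":0.25}])

```text
time_s: 26.2
eef_pos: [686.9, 1.6, 112.0]
ee_rot: [-0.0, 0.88, 0.475, 0.0]
force: [-0.5, -0.3, -1.8]
grip_width: 0.421
grip_force: 51.1
```

Emit:
move_arm(moves=[{"turn":[0,0,0],"translation":[0,0,0.8],"hand":0.25},{"turn":[0,0,0],"translation":[0,0,0],"hand":0.25},{"turn":[0,0,0],"translation":[0,0,0],"hand":0.5},{"turn":[0,0,0],"translation":[0,0,0],"hand":0.7},{"turn":[0,0,0],"translation":[0,0,0],"hand":1},{"turn":[0,0,0],"translation":[0,0,0],"hand":1},{"turn":[0,0,0],"translation":[0,0,0],"hand":1},{"turn":[0,0,0],"translation":[0,0,-10],"hand":1},{"turn":[0,0,0],"translation":[0,0,-25],"hand":1},{"turn":[0,0,0],"translation":[0,0,-25],"hand":1}])

```text
time_s: 27.03
eef_pos: [686.5, 1.6, 172.0]
ee_rot: [-0.0, 0.88, 0.475, -0.001]
force: [0.2, -0.4, -0.3]
grip_width: 0.999
grip_force: 0.0
```

Emit:
move_arm(moves=[{"turn":[0,0,0],"translation":[0,0,-30],"hand":1},{"turn":[0,0,0],"translation":[0,0,-30],"hand":1},{"turn":[0,0,0],"translation":[-30,0,-10],"hand":1},{"turn":[0,0,0],"translation":[-35,0,-10],"hand":1},{"turn":[0,0,0],"translation":[-35,0,0],"hand":1},{"turn":[0,0,0],"translation":[-35,0,0],"hand":1},{"turn":[0,0,0],"translation":[-35,0,0],"hand":1},{"turn":[0,0,0],"translation":[0,0,0],"hand":1},{"turn":[0,0,0],"translation":[0,0,0],"hand":1},{"turn":[0,0,0],"translation":[0,0,0],"hand":1}])

```text
time_s: 27.87
eef_pos: [593.9, -140.4, 252.0]
ee_rot: [0.0, 0.88, 0.475, 0.0]
force: [-0.0, -0.6, 0.2]
grip_width: 1.003
grip_force: 0.0
```

```bash
python3 - <<'E'
from h import *
d=snap('Z',("wrist","side")); c,s=d["wrist"]; P=cloud(c,s); z=P[...,2]
hsv=cv2.cvtColor(c["image"],cv2.COLOR_BGR2HSV)
def C(x,y,lo,hi,r=45,sat=False):
    q=(abs(P[...,0]-x)<r)&(abs(P[...,1]-y)<r)&(z>lo)&(z<hi)
    if sat: q&=hsv[...,1]>120
    if q.sum()<10: return q.sum()
    p=P[q][:,:2].astype(np.float32); return q.sum(),cv2.minEnclosingCircle(p),cv2.minAreaRect(p)[0],np.median(z[q])
print("cap",C(687,1,157,164)); print("body",C(687,1,100,134,45,True)); print("bearing",C(591,1,60,66)); print("bolt",C(496,2,54,60,20))
print(s["eef_pos"],s["time_s"],s["force"])
E
```

```text
cap 0
body (np.int64(1243), ((675.1198120117188, -18.773473739624023), 17.872896194458008), (673.7949829101562, -20.840328216552734), np.float64(123.56490591480701))
bearing (np.int64(1551), ((590.8413696289062, 0.43334582448005676), 23.65130615234375), (590.8682250976562, 0.3593330383300781), np.float64(62.182433557213415))
bolt (np.int64(88), ((496.198974609375, 1.7686883211135864), 5.260712623596191), (496.1025695800781, 1.9635777473449707), np.float64(57.043494019947644))
[ 593.93427134 -140.40744211  252.0169091 ] 27.8667 [-0.04701923 -0.59017103  0.15738091]
```

View pics/wrist_Z.png

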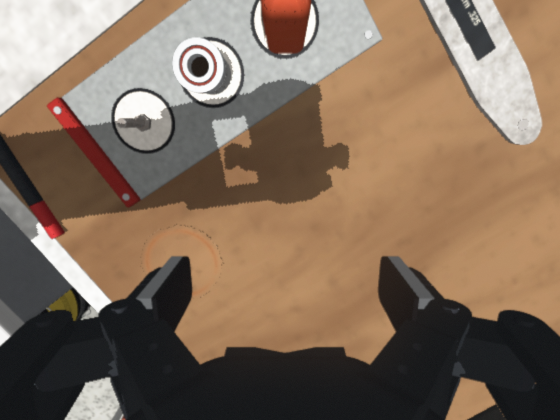

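The bolt at (140,120) and the stack at (200,68) are centred in their rings. The bottle at (285,25) is cut off by the picture's edge, so I'll check it in the side view.

```bash
python3 - <<'E'
from h import *
c,s=load("Z")["side"]; P=cloud(c); z=P[...,2]
q=(abs(P[...,0]-687)<60)&(abs(P[...,1])<60)&(z>20)&(z<170)
for lo in (20,40,60,80,100,140,150):
    k=P[q&(z>=lo)&(z<lo+12)]; print(lo,len(k),k[:,0].min().round(1),k[:,0].max().round(1),k[:,1].max().round(1), k[:,0].mean().round(1)) if len(k) else 0
im=c["image"][140:260,180:320]; cv2.imwrite("pics/sidez.png",cv2.resize(im,None,fx=5,fy=5,interpolation=cv2.INTER_CUBIC))
E
```

```text
20 55 656.8 714.8 37.7 683.5
40 63 656.4 715.9 38.1 684.2
60 60 656.1 714.1 40.4 683.0
80 60 657.4 717.0 39.2 682.3
100 68 655.5 714.3 41.4 680.6
140 24 674.2 696.6 21.0 685.0
150 33 673.4 697.1 16.1 685.4
```

View pics/sidez.png

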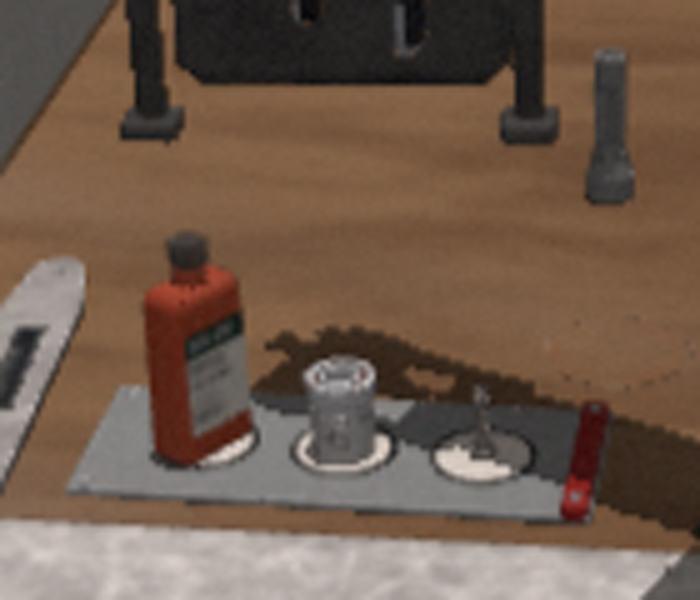

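The side crop shows everything in place: the bottle upright on the far ring at (200,380), the stack at (340,410), the bolt at (483,430), and the torch still standing.

```bash
python3 -c "
from rig import finish_job
print(finish_job())"
```

```text
the job is handed in; nothing more can be done
None
```

The job is handed in: the piston with the bearing on top, the long bolt and the oil bottle are each on their rings. The cameras put the piston stack and bolt within about 2 mm of centre; the bottle was released about 1 mm off and only roughly checked from the side. The torch and brass bolt were never touched, and the hand-in returned no verdict.

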